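Load the lens carrier through the sprung flap and pin it

TASK

Load the lens carrier into the curing box: push it nose first through the sprung flap, gently and without ramming, until it is right home against the stop and the flap has swung shut behind it. Then take the locking pin from its stand and put it fully down through the bridge and the carrier's tail, and let go. Leave the tub, the sanding block and the template board where they are.

Things in the scene. Friction and masses are not known exactly. Their poses are not given: they have to be found in the camera images.
- box_mouth (a point): Curing box, fixed: white plastic, 135 mm long, 115 wide, 85 high, clear window in the roof. Its low mouth, 64 wide and 58 high, has a top-hinged flap just inside; side walls 63.6 mm apart lead on from it, and the floor is the table. This point: the mouth's middle in the front face, at table height. x is level and points the way in, y across, z up.
- flap (a joint): Flap angle about a level hinge 54 mm above the table, 12 mm inside box_mouth. 0 = shut; positive = swung inward and up (inward only, to 1.4). A light spring (1 to 4 N at its lower edge) shuts it. 62 mm wide, lower edge 4 mm up, middle notch 38 wide to 20 mm up, where the carrier's tail stays sticking out. It rides on the head and falls shut behind it 2 to 20 mm before the stop.
- carrier_grip (a point): Lens carrier: flat wooden paddle 200 mm long, 14 thick, about 0.16 kg: head 55 mm long, 60 wide at the nose (a lens flush in it), tail 30 wide, 145 long. On the tail's end an upright fin to hold it by, 32 mm long, 14 thick, from 14 to 56 mm above the underside. This point: the fin's centre, 35 mm up. x points to the nose (184 mm ahead), y across the fin's thickness, z up.
- carrier_hole (a point): Upper centre (14 mm above the underside) of the upright 14 mm wide hole through the carrier's tail, 39 mm ahead of the fin's centre. Axes as carrier_grip. The 14 mm hole of the bridge (see bridge_line) lies right over it only when the nose rests against the stop and the carrier is straight.
- bridge_line (a point): Aluminium bridge before the mouth, legs 68 mm apart inside, plate 28 mm long (along x), 92 wide, 18 to 34 mm up. Bridge and rigid end stop (inside, 22 mm high) are one clamped piece: stop face 145 mm beyond the bridge's hole. How far in it is clamped varies and is not reported: the hole lies 28 to 43 mm before the mouth. This point: the mean, 35.5 mm before the mouth, 34 mm up.
- pin_grip (a point): Steel locking pin, 70 mm, about 0.07 kg, upright in a fixed wooden stand (55 x 55, 45 high): shaft 12 mm across, 32 long, tapered foot; collar 24 across, 4 thick; above it a round knob 20 across, 34 high. This point: the knob's centre, 53 mm above the foot and 21 above the collar's underside, which rests on the stand and at last on the bridge. z is its axis, up.
- tub: Bystander: open white plastic tub 110 x 150 x 60 mm, loose; origin at the centre of its underside.
- sanding_block: Bystander: cork sanding block 90 x 60 x 35 mm, loose; origin at the centre of its underside.
- template: Bystander: flat wooden spectacle template board 170 x 62 x 14 mm, loose; origin at the centre of its underside.
Mind the look-alikes: they are no part of the job. There is more than one size of the part that bears pin_grip; the job needs the smallest.

How it is judged (in metres and radians):
On the way, in this order (a step that is already met when the one before it is completed fails the run):
1. the carrier's head is going in under the flap and holds it open (value of joint flap above 0.4 rad and x of carrier_hole in the frame of box_mouth above -0.115 m and z of carrier_hole in the frame of box_mouth below 0.024 m), for 0.05 s.
2. the carrier's head is wholly inside with the flap shut behind it, and the pin not yet in (value of joint flap below 0.1 rad and x of carrier_hole in the frame of box_mouth above -0.046 m and horizontal distance between pin_grip and carrier_hole above 0.03 m), for 0.2 s.
At the end, for the whole second after the job is handed in: The flap hangs shut, the carrier lies flat in the box with its hole within 5 mm of the box's middle line and at most 47 mm before the mouth, and the pin stands upright through bridge and tail, its collar within 3 mm of the bridge's top (pin_grip less than 44 mm above carrier_hole) (value of joint flap below 0.1 rad and x of carrier_hole in the frame of box_mouth above -0.047 m and y of carrier_hole in the frame of box_mouth between -0.005 and 0.005 m and angle between carrier_hole's own z axis and vertical below 0.08 rad and horizontal distance between pin_grip and carrier_hole below 0.006 m and z of pin_grip in the frame of carrier_hole below 0.044 m and angle between pin_grip's own z axis and vertical below 0.12 rad); the robot touches nothing.
It fails at once if the carrier is rammed against the box (over 30 N) (contact force between carrier and box above 30 N).
It fails at once if a bystander is moved more than 30 mm (distance of any of tub, sanding_block, template from where it was at the start of the episode above 0.03 m).
It also fails if it takes over 51 s, if anything falls off the work surface, if the arm or the gripper's body presses on something with over 40 N, if the wrist force passes 120 N, or if a joint passes its speed limit or range.

ROBOT

A 6-joint arm with a two-finger parallel gripper is mounted at the origin on the work surface. World frame = base frame: x ahead of the robot, y to its left, z up, the work surface at z = 0. Lengths are in mm, angles in rad, forces in N, time in s.
With the tool pointing down it reaches from about 350 to 875 mm from the base axis. Payload 4.2 kg.
Tool frame: the origin (TCP) lies at the very end of the fingers, on their centre line; the grasp point (between the pads) lies 19 mm behind it; z points along the fingers, y is the line along which they close (so a half turn about z gives the same grasp; the last joint's range is limited). The gripper opens to 85 mm and grips with 20 to 120 N. Pads are 22 mm wide; open, the fingers measure 114 mm over their backs; the gripper's body (76 mm by 85 mm) begins 54 mm behind the grasp point. The pads swing forward as they close: fully open they stand 13 mm farther back than shut.
Start: joints at [-0.965, 0.385, 0.008, 0, -1.194, -0.259], TCP at [212.446, -587.764, 231.312] pointing down, gripper open.
Joint ranges: [-3.14, 3.14], [-1.21, 2.06], [-1.07, 1.41], [-3.16, 2.05], [-2.99, -0.16], [-3.1, 3.1]. Speed limits (rad/s): [2.79, 2.79, 3.14, 3.14, 3.14, 3.14].

INTERFACE

Orientations are given as a unit quaternion [x, y, z, w].
In Python, from bench import arm gives the robot as it stands.
- The arm moves only by the tool servo_tool, never from a script. Its argument "rows" is a list that holds one entry, the list of rows, each a list of 7 numbers: the finger opening in mm, from 0 to 85.4, then the shift along the tool's x, y, z in mm, then the turn, a rotation vector about the tool's x, y, z in rad. A call has 1 to 10 rows; each row is the pose to reach, as a shift and turn from the pose commanded when the call began, along the tool's axes at that moment; what a row does not reach only later rows make up. A row lasts 1/8 s, in which the tool goes at most 62.5 mm and 10.7 degrees, less where a joint would pass 70% of its speed; a pose out of reach is approached as far as the arm can. A call with a gripper value outside its range is refused whole. The fingers move at their own pace and stop on an object; the grip force is fixed at half the most. Time passes only in rows, so rows that repeat a pose let the fingers close. It gives the time, the measured TCP pose, the force, the opening and the grip force at its end, in the units of the state.
- arm.read_state(): the state, without advancing time (a new reading comes with each control period).
- arm.get_image(name): name is "scene" or "top" or "wrist"; returns the picture (420x560x3 uint8, red, green, blue); there is no depth.
- arm.camera_params(name): a dict with "intrinsics" (3x3 intrinsics, pixels), "R" (3x3) and "t" (3): a world point X has camera coordinates R X + t. Camera axes: x right, y down, z forward; pixel columns grow to the right and rows downward; lengths in mm; the calibration is good to about 2 mm. A picture is of the moment at which its call begins: read the wrist's pose just before it. camera_params takes no time and is no camera call; for the wrist camera it gives the pose at the moment of the call.
- arm.job_done(): hands the job in; it is judged then, once.
The state is a dict: "clock": time; "joints": joint angles; "joint_vel": joint speeds; "joint_efforts": joint torques, N m; "position": TCP position; "ee_rot": TCP orientation; "contact_force": force on the tool from outside, world axes, zero at the start; "wrist_torque": the same for the moment, N m; "gripper_width": finger opening in mm; "grasp_force": force on a finger pad.
Only numpy, scipy, OpenCV 4.12 (cv2) and the standard library are available. Lean on these libraries where they do the work, as an engineer would, in place of code of your own. Each camera call takes 0.05 s, during which the arm holds its last target. There are 200 camera calls.

## Working session

There is one attempt and no reset: what is moved stays moved. The work goes in short steps, Python scripts to look and compute and a tool call to move; the robot and the scene stay as the last step left them, time stands still between calls to the robot, and variables do not carry over. Pictures are saved under pics/ and viewed, at most 10 in all, crops included, and the job is handed in when it is done.

Besides the shell and the picture viewer there is one more tool, called after "Request:" as name(argument=value, ...) on one line, values as JSON. servo_tool: Moves the arm, as the interface text tells. Its arguments: {"type":"object","properties":{"rows":{"type":"array"}},"required":["rows"]}

```bash
mkdir -p pics; cat > h.py <<'E'
from bench import arm
import numpy as np, cv2
from scipy.spatial.transform import Rotation as Rn
def cam(n):
    p=arm.camera_params(n); return np.array(p["intrinsics"]),np.array(p["R"]),np.array(p["t"])
def shot(n,f):
    c=cam(n); im=arm.get_image(n); cv2.imwrite(f"pics/{f}.png",im[:,:,::-1]); np.savez(f"pics/{f}.npz",K=c[0],R=c[1],t=c[2]); return im
def ld(f):
    d=np.load(f"pics/{f}.npz"); return d["K"],d["R"],d["t"]
def ray(c,u,v):
    K,R,t=c; d=R.T@np.linalg.solve(K,[u,v,1.]); return -R.T@t,d/np.linalg.norm(d)
def onz(c,u,v,z):
    o,d=ray(c,u,v); return o+d*(z-o[2])/d[2]
def tri(*cs):
    A=0;b=0
    for c,u,v in cs:
        o,d=ray(c,u,v);P=np.eye(3)-np.outer(d,d);A=A+P;b=b+P@o
    x=np.linalg.solve(A,b); return x,[np.linalg.norm((np.eye(3)-np.outer(ray(*q)[1],ray(*q)[1]))@(x-ray(*q)[0])) for q in cs]
def proj(c,X):
    K,R,t=c; p=K@(R@np.array(X,float)+t); return p[:2]/p[2]
def st():
    s=arm.read_state(); print({k:np.round(s[k],3).tolist() for k in("clock","position","ee_rot","contact_force","gripper_width","grasp_force","joints")}); return s
E
python3 - <<'E'
from h import *
shot("scene","s0");shot("top","t0");st()
for n in("scene","top","wrist"):
    c=cam(n);print(n,c[0].round(1).tolist(),(-c[1].T@c[2]).round(0))
E
```

```text
{'clock': 0.1, 'position': [212.251, -587.298, 230.347], 'ee_rot': [-0.172, 0.985, 0.001, -0.0], 'contact_force': [-0.558, -0.75, 0.635], 'gripper_width': 85.237, 'grasp_force': 0.0, 'joints': [-0.965, 0.385, 0.007, -0.0, -1.194, -0.259]}
scene [[491.7, 0.0, 283.6], [0.0, 491.7, 209.6], [0.0, 0.0, 1.0]] [1371.   -0.  861.]
top [[460.8, 0.0, 286.9], [0.0, 460.8, 203.0], [0.0, 0.0, 1.0]] [ 408.   -7. 1385.]
wrist [[346.5, 0.0, 285.2], [0.0, 346.5, 207.5], [0.0, 0.0, 1.0]] [ 144. -613.  374.]
```

View pics/s0.png

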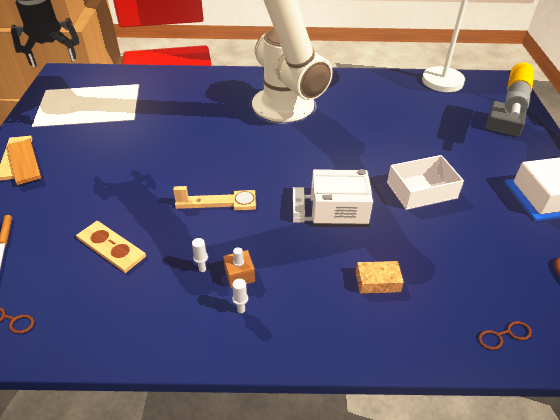

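View pics/t0.png

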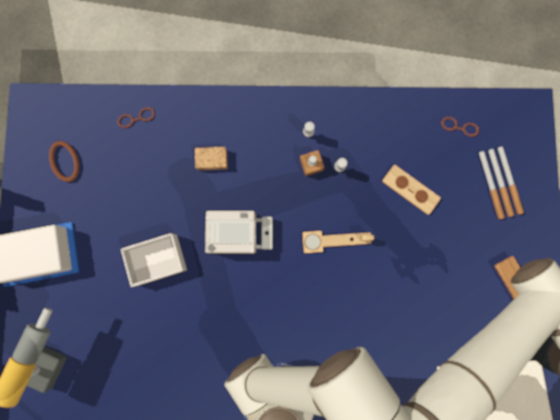

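The scene shows the carrier (fin at ~(180,195), nose at ~(256,200)), bridge (298,205) and box to its right. The stand with the pin is at (238,262), and two larger pins stand free. In the top view, the fin is at ~(368,238), nose (302,241), bridge (266,232) and stand pin (312,160).

```bash
python3 - <<'E'
from h import *
T,S=ld("t0"),ld("s0")
for n,a,b in(("fin top",(368,238),(180,188)),("knob top",(312,160),(238,250))):
    x,e=tri((T,*a),(S,*b));print(n,x.round(1),np.round(e,1))
for n,u,v,z in(("nose mid",302,241,14),("box front L",256,211,85),("box front R",256,254,85),("bridge",266,232,34),("hole carrier",352,239,14)):print(n,onz(T,u,v,z).round(1))
im=cv2.imread("pics/t0.png")[120:270,195:395];a=cv2.resize(im,None,fx=4,fy=4,interpolation=cv2.INTER_CUBIC)
cv2.imwrite("pics/tc.png",a)
E
```

```text
fin top [ 470.3 -251.9   52.7] [1.1 1.1]
knob top [692.7 -89.8  80.2] [0.6 0.6]
nose mid [461.9 -63.9  14. ]
box front L [542.9  69.7  85. ]
box front R [421.8  67.9  85. ]
bridge [486.6  42.5  34. ]
hole carrier [ 469.  -212.5   14. ]
```

View pics/tc.png

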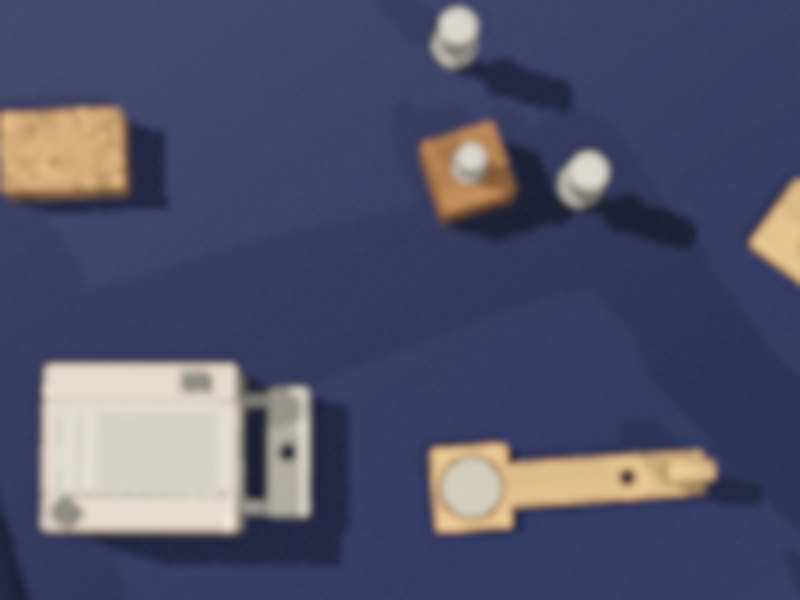

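Top crop: bridge hole at (287,452), box front edge x≈240, carrier hole (627,477), knob (470,158). I'll bring the wrist over the carrier and bridge next.

```bash
cat >> h.py <<'E'
def delta(P,yaw=-90,start=None,q0=None):
    s=arm.read_state(); p=np.array(s["position"] if start is None else start)
    R0=Rn.from_quat(s["ee_rot"] if q0 is None else q0)
    a=np.radians(yaw); x=np.array([np.cos(a),np.sin(a),0]); z=np.array([0,0,-1.]);Rt=Rn.from_matrix(np.c_[x,np.cross(z,x),z])
    print("shift",R0.inv().apply(np.array(P)-p).round(1).tolist(),"turn",(R0.inv()*Rt).as_rotvec().round(4).tolist())
E
python3 - <<'E'
from h import *
s=arm.read_state();R=Rn.from_quat(s["ee_rot"]).as_matrix()
print((cam("wrist")[1]@R).round(3))
delta((490,-40,260),start=(212.446,-587.764,231.312))
E
```

```text
[[ 0.     1.     0.   ]
 [-0.958  0.    -0.285]
 [-0.285  0.     0.958]]
shift [-447.1, 420.9, -27.9] turn [0.0018, 0.0011, -1.2242]
```

Request:
servo_tool(rows=[[[85,-447,421,-29,0.002,0.001,-1.2242],[85,-447,421,-29,0.002,0.001,-1.2242],[85,-447,421,-29,0.002,0.001,-1.2242],[85,-447,421,-29,0.002,0.001,-1.2242],[85,-447,421,-29,0.002,0.001,-1.2242],[85,-447,421,-29,0.002,0.001,-1.2242],[85,-447,421,-29,0.002,0.001,-1.2242],[85,-447,421,-29,0.002,0.001,-1.2242],[85,-447,421,-29,0.002,0.001,-1.2242],[85,-447,421,-29,0.002,0.001,-1.2242]]])

```text
clock: 1.35
position: [490.2, -37.6, 260.3]
ee_rot: [0.708, -0.707, 0.001, 0.0]
contact_force: [1.2, -0.6, 0.5]
gripper_width: 85.1
grasp_force: 0.0
```

```bash
python3 - <<'E'
from h import *
im=shot("wrist","w1");st()
cv2.imwrite("pics/w1b.png",cv2.resize(im[:,:,::-1],(800,600),interpolation=cv2.INTER_CUBIC))
E
```

```text
{'clock': 1.4, 'position': [493.227, -34.136, 260.335], 'ee_rot': [0.709, -0.705, 0.002, -0.001], 'contact_force': [2.659, 1.967, -0.061], 'gripper_width': 85.347, 'grasp_force': 0.0, 'joints': [0.261, 0.137, -0.258, 0.002, -1.172, -0.257]}
```

View pics/w1b.png

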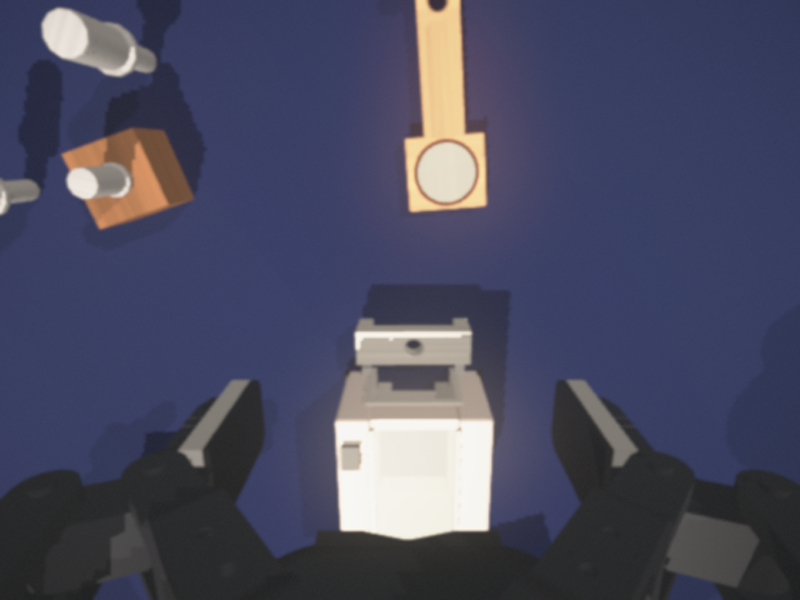

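The wrist view shows the carrier hole (437,4), the bridge hole (413,345), the box's front top edge at row ~420 from x 337 to 492, and the knob top at (83,185), in the 800-wide picture.

```bash
python3 - <<'E'
from h import *
W,T=ld("w1"),ld("t0");k=.7
f=lambda x,y:(195+(x+.5)/4-.5,120+(y+.5)/4-.5)
for n,w,t in(("bridge hole",(413.5,344),(287,451)),("car hole",(437,4),(627,477)),("knob top",(84,185),(471,155)),("boxL",(337,420),(241,362)),("boxR",(492,420),(241,533)),("noseL",(410,212),(434,534)),("noseR",(487,206),(429,446)),("lens",(447,172),(471,487))):
    a=(w[0]*k,w[1]*k);b=f(*t);x,e=tri((W,*a),(T,*b));print(n,x.round(1),np.round(e,1))
for n,w,t,z in(("bridge",(413.5,344),(287,451),34),("car",(437,4),(627,477),14),("lens",(447,172),(471,487),14),("boxL",(337,420),(241,362),85),("boxR",(492,420),(241,533),85)):
    print(n,onz(W,w[0]*k,w[1]*k,z).round(1),onz(T,*f(*t),z).round(1))
E
```

```text
bridge hole [485.4  41.6  27.4] [0.5 0.5]
car hole [ 469.4 -212.1    1.6] [0.6 0.6]
knob top [697.1 -89.5  80.7] [0.9 0.9]
boxL [542.1  72.7  93. ] [2.5 2.5]
boxR [427.4  71.6  92.9] [2.7 2.7]
noseL [457.2 -64.9  -7.4] [30.9 30.9]
noseR [468.7 -72.2 200.7] [19.9 19.9]
lens [460.6 -94.5  20.7] [0.3 0.3]
bridge [485.   38.8  34. ] [485.5  41.4  34. ]
car [ 469.6 -208.5   14. ] [ 469.3 -210.6   14. ]
lens [459.8 -94.4  14. ] [461.  -94.7  14. ]
boxL [540.9  77.5  85. ] [545.4  73.   85. ]
boxR [428.4  77.3  85. ] [424.9  71.1  85. ]
```

```bash
python3 - <<'E'
from h import *
st()
delta((472,-249,100),-85.5,start=(490,-40,261),q0=[.7071,-.7071,0,0])
E
```

```text
{'clock': 1.4, 'position': [493.227, -34.136, 260.335], 'ee_rot': [0.709, -0.705, 0.002, -0.001], 'contact_force': [2.659, 1.967, -0.061], 'gripper_width': 85.347, 'grasp_force': 0.0, 'joints': [0.261, 0.137, -0.258, 0.002, -1.172, -0.257]}
shift [209.0, 18.0, 161.0] turn [0.0, 0.0, -0.0785]
```

Request:
servo_tool(rows=[[[85,209,18,161,0,0,-0.0785],[85,209,18,161,0,0,-0.0785],[85,209,18,161,0,0,-0.0785],[85,209,18,161,0,0,-0.0785],[85,209,18,161,0,0,-0.0785],[85,209,18,161,0,0,-0.0785],[85,209,18,161,0,0,-0.0785],[85,209,18,161,0,0,-0.0785]]])

```text
clock: 2.4
position: [472.9, -248.3, 101.0]
ee_rot: [0.735, -0.678, 0.002, -0.0]
contact_force: [0.4, 0.8, 0.4]
gripper_width: 84.9
grasp_force: 0.0
```

```bash
python3 - <<'E'
from h import *
s=st();im=shot("wrist","w2")
c=ld("w2")
for X in((472.5,-248.4,56),(469.5,-209.5,14)):print(proj(c,X).round(1))
cv2.imwrite("pics/w2b.png",im[:,:,::-1])
delta((472,-249,21),-85.5)
E
```

```text
{'clock': 2.4, 'position': [472.935, -248.287, 101.035], 'ee_rot': [0.735, -0.678, 0.002, -0.0], 'contact_force': [0.401, 0.753, 0.364], 'gripper_width': 84.909, 'grasp_force': 0.0, 'joints': [-0.179, 0.365, -0.393, 0.002, -0.809, 0.258]}
[285.6 235.3]
[285.5 264.7]
shift [0.4, 1.1, 79.9] turn [-0.0032, -0.0025, 0.0019]
```

View pics/w2b.png

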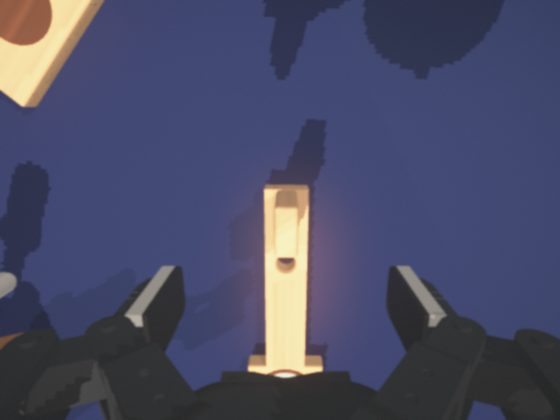

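The fin is centred at (286,232) and aligned with the tool, with the carrier hole at (286,263). This matches the predictions, so I'll descend and grip.

Request:
servo_tool(rows=[[[85,0,1,40,0,0,0],[85,0,1,80,0,0,0],[85,0,1,80,0,0,0],[13,0,1,80,0,0,0],[10,0,1,80,0,0,0],[8,0,1,80,0,0,0],[5,0,1,80,0,0,0],[5,0,1,80,0,0,0],[5,0,1,80,0,0,0]]])

```text
clock: 3.58
position: [471.7, -249.6, 20.6]
ee_rot: [0.735, -0.679, 0.002, 0.0]
contact_force: [-0.1, 1.1, 6.0]
gripper_width: 13.2
grasp_force: 59.3
```

Request:
servo_tool(rows=[[[5,0,0,-4,0,0,0],[5,-20,-6,-4,0,0,0.03],[5,-40,-12,-4,0,0,0.0785],[5,-59,-18,-4,0,0,0.0785],[5,-59,-18,-4,0,0,0.0785],[5,-59,-18,-4,0,0,0.0785]]])

```text
clock: 4.32
position: [483.9, -189.3, 23.3]
ee_rot: [0.707, -0.707, 0.001, 0.001]
contact_force: [0.4, -0.1, -1.7]
gripper_width: 13.4
grasp_force: 58.3
```

```bash
python3 - <<'E'
from h import *
s=st();im=shot("wrist","w3");shot("top","t3")
im=im[200:420,160:420]
a=cv2.resize(im[:,:,::-1],None,fx=2,fy=2)
b=cv2.resize(cv2.imread("pics/t3.png")[195:275,200:370],(520,245),interpolation=cv2.INTER_CUBIC)
cv2.imwrite("pics/w3b.png",cv2.resize(np.vstack([a[:350],b]),None,fx=1,fy=1))
E
```

```text
{'clock': 4.325, 'position': [483.892, -189.332, 23.315], 'ee_rot': [0.707, -0.707, 0.001, 0.001], 'contact_force': [0.364, -0.104, -1.713], 'gripper_width': 13.422, 'grasp_force': 58.349, 'joints': [-0.059, 0.462, -0.498, 0.003, -0.611, 0.057]}
```

View pics/w3b.png

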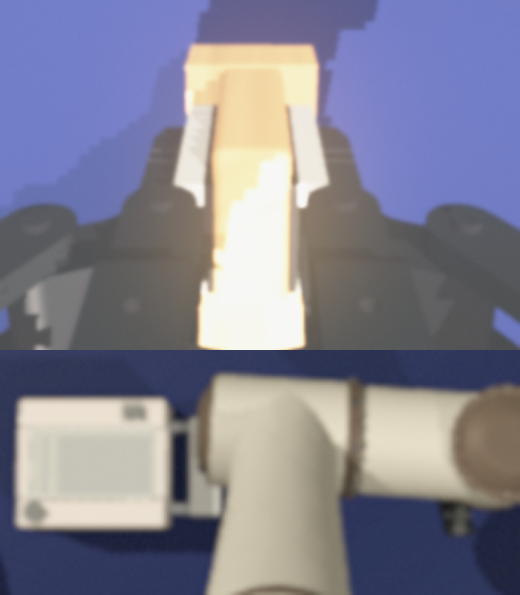

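Gripped straight, tail is level and the fin sits between the pads. I'll fit the box's midline from the first wrist picture before the push.

```bash
python3 - <<'E'
from h import *
c=ld("w1");im=cv2.imread("pics/w1.png")
g=im.min(2)
L=[];R_=[]
def edges(v,lo,hi,z):
    r=cv2.GaussianBlur(im[:,:,2].astype(float),(3,3),0)[v]; d=np.diff(r)
    def sub(i):
        a,b,e=abs(d[i-1]),abs(d[i]),abs(d[i+1]);return i+.5+.5*(a-e)/(a-2*b+e)
    l=lo+np.argmax(d[lo:lo+40]); q=hi-40+np.argmin(d[hi-40:hi]); return sub(l),sub(q)
def run(vs,lo,hi,z,n):
    P=[]
    for v in vs:
        a,b=edges(v,lo,hi,z);A,B=onz(c,a,v,z),onz(c,b,v,z);P.append([A[0],B[0],(A[0]+B[0])/2,(A[1]+B[1])/2,B[0]-A[0]])
    P=np.array(P);f=np.polyfit(P[:,3],P[:,2],1);print(n,P[:,2].mean().round(2),"w",P[:,4].mean().round(1),"slope deg",np.degrees(np.arctan(f[0])).round(2),"x@75",np.polyval(f,75).round(2),np.std(P[:,2]-np.polyval(f,P[:,3])).round(2))
run(range(300,368,4),215,365,85,"box")
run(range(235,252,2),228,350,34,"bridge")
# bridge hole: dark blob
m=im[230:252,275:305,2];print(m.min(),np.median(m));y,x=np.nonzero(m<110);print(len(x),onz(c,x.mean()+275,y.mean()+230,34).round(1),x.mean()+275,y.mean()+230)
# bridge top edge direction: strongest vertical gradient per column
r=cv2.GaussianBlur(im[:,:,2].astype(float),(3,3),0);Q=[]
for u in list(range(262,318,3)):
    d=np.diff(r[285:306,u]);v=285+np.argmax(d)+.5;Q.append(onz(c,u,v,85)[:2])
Q=np.array(Q);print("front edge deg",np.degrees(np.arctan(np.polyfit(Q[:,0],Q[:,1],1)[0])).round(2),np.median(Q[:,1]).round(1))
E
```

```text
box 485.03 w -116.0 slope deg -0.38 x@75 485.35 0.06
bridge 485.64 w -93.4 slope deg -1.52 x@75 484.75 0.06
63 184.0
42 [485.3  38.7  34. ] 289.1666666666667 240.71428571428572
front edge deg 0.13 75.7
```

Request:
servo_tool(rows=[[[5,0,-0.8,2.7,0,0,0],[5,0,-0.8,2.7,0,0,0],[5,-10,-0.8,2.7,0,0,0],[5,-20,-0.8,2.7,0,0,0],[5,-30,-0.8,2.7,0,0,0],[5,-40,-0.8,2.7,0,0,0],[5,-50,-0.8,2.7,0,0,0],[5,-60,-0.8,2.7,0,0,0],[5,-70,-0.8,2.7,0,0,0],[5,-72,-0.8,2.7,0,0,0]]])

```text
clock: 5.68
position: [485.2, -116.5, 20.8]
ee_rot: [0.708, -0.707, 0.001, 0.0]
contact_force: [0.3, 0.3, -1.7]
gripper_width: 13.4
grasp_force: 58.4
```

Request:
servo_tool(rows=[[[5,0,0,0.6,0,0,0],[5,-3,0,0.6,0,0,0],[5,-6,0,0.6,0,0,0],[5,-9,0,0.6,0,0,0],[5,-12,0,0.6,0,0,0],[5,-15,0,0.6,0,0,0],[5,-18,0,0.6,0,0,0]]])

```text
clock: 6.55
position: [485.5, -99.4, 20.6]
ee_rot: [0.707, -0.707, 0.001, 0.0]
contact_force: [-0.0, -4.9, 6.1]
gripper_width: 13.5
grasp_force: 59.4
```

```bash
python3 - <<'E'
from h import *
s=st();im=shot("wrist","w4");b=shot("scene","s4")
a=cv2.resize(im[230:420,160:420,::-1],(520,380))
b=cv2.resize(b[150:250,200:400,::-1],(520,260),interpolation=cv2.INTER_CUBIC)
cv2.imwrite("pics/w4b.png",np.vstack([a[:330],b]))
E
```

```text
{'clock': 6.55, 'position': [485.5, -99.366, 20.565], 'ee_rot': [0.707, -0.707, 0.001, 0.0], 'contact_force': [-0.04, -4.871, 6.106], 'gripper_width': 13.467, 'grasp_force': 59.429, 'joints': [0.128, 0.437, -0.561, 0.005, -0.571, -0.131]}
```

View pics/w4b.png

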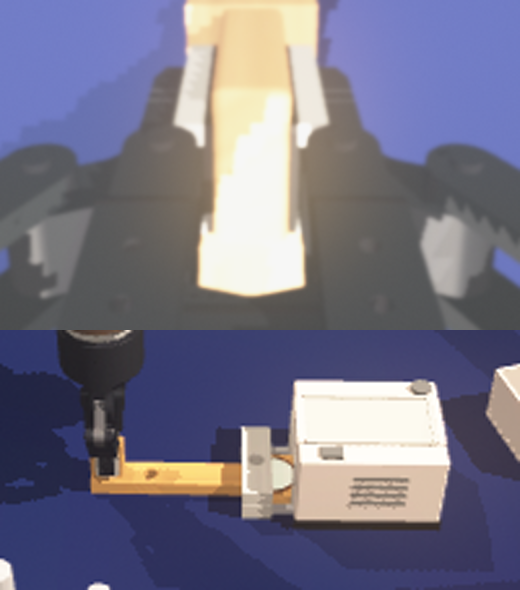

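The head is under the bridge and the nose is just entering the mouth. Side force is zero, so I'll continue gently.

Request:
servo_tool(rows=[[[5,-2,0,-0.4,0,0,0],[5,-4,0,-0.4,0,0,0],[5,-6,0,-0.4,0,0,0],[5,-8,0,-0.4,0,0,0],[5,-10,0,-0.4,0,0,0],[5,-12,0,-0.4,0,0,0]]])

```text
clock: 7.4
position: [485.1, -87.2, 20.6]
ee_rot: [0.707, -0.707, 0.001, 0.0]
contact_force: [-0.0, -4.9, 4.2]
gripper_width: 12.9
grasp_force: 59.2
```

Request:
servo_tool(rows=[[[5,-3,0,-0.1,0,0,0],[5,-6,0,-0.1,0,0,0],[5,-9,0,-0.1,0,0,0],[5,-12,0,-0.1,0,0,0],[5,-15,0,-0.1,0,0,0],[5,-18,0,-0.1,0,0,0],[5,-21,0,-0.1,0,0,0],[5,-24,0,-0.1,0,0,0]]])

```text
clock: 8.4
position: [484.7, -63.5, 20.6]
ee_rot: [0.707, -0.707, 0.001, 0.001]
contact_force: [-0.7, -7.2, 5.6]
gripper_width: 13.4
grasp_force: 59.4
```

Request:
servo_tool(rows=[[[5,-4,0,-0.2,0,0,0],[5,-8,0,-0.2,0,0,0],[5,-12,0,-0.2,0,0,0],[5,-16,0,-0.2,0,0,0],[5,-20,0,-0.2,0,0,0],[5,-24,0,-0.2,0,0,0],[5,-28,0,-0.2,0,0,0],[5,-32,0,-0.2,0,0,0],[5,-36,0,-0.2,0,0,0],[5,-40,0,-0.2,0,0,0]]])

```text
clock: 9.65
position: [484.3, -23.6, 20.5]
ee_rot: [-0.707, 0.707, -0.001, -0.001]
contact_force: [0.4, -7.2, 5.1]
gripper_width: 13.4
grasp_force: 59.3
```

Request:
servo_tool(rows=[[[5,-2,0,-0.2,0,0,0],[5,-4,0,-0.2,0,0,0],[5,-6,0,-0.2,0,0,0],[5,-8,0,-0.2,0,0,0],[5,-10,0,-0.2,0,0,0],[5,-11,0,-0.2,0,0,0],[5,-12,0,-0.2,0,0,0],[5,-13,0,-0.2,0,0,0]]])

```text
clock: 10.65
position: [484.1, -10.6, 20.6]
ee_rot: [-0.707, 0.707, -0.001, -0.001]
contact_force: [0.6, -6.7, 3.5]
gripper_width: 13.1
grasp_force: 59.2
```

Request:
servo_tool(rows=[[[5,-1,0,0,0,0,0],[5,-2,0,0,0,0,0],[5,-3,0,0,0,0,0],[5,-4,0,0,0,0,0],[5,-5,0,0,0,0,0],[5,-6,0,0,0,0,0]]])

```text
clock: 11.4
position: [485.0, -3.9, 20.6]
ee_rot: [0.707, -0.707, 0.001, 0.0]
contact_force: [0.4, -0.9, 0.1]
gripper_width: 13.2
grasp_force: 58.8
```

The force dropped, so the flap has fallen shut. I'll creep on to the stop.

Request:
servo_tool(rows=[[[5,-0.8,0,0,0,0,0],[5,-1.6,0,0,0,0,0],[5,-2.4,0,0,0,0,0],[5,-3.2,0,0,0,0,0],[5,-4,0,0,0,0,0]]])

```text
clock: 12.02
position: [485.1, -0.1, 20.8]
ee_rot: [0.707, -0.707, 0.001, 0.0]
contact_force: [-1.0, -0.3, -1.9]
gripper_width: 13.2
grasp_force: 58.5
```

Request:
servo_tool(rows=[[[5,-0.8,0,0.3,0,0,0],[5,-1.6,0,0.3,0,0,0],[5,-2.4,0,0.3,0,0,0],[5,-3.2,0,0.3,0,0,0],[5,-4,0,0.3,0,0,0]]])

```text
clock: 12.65
position: [485.1, 3.5, 20.6]
ee_rot: [0.707, -0.707, 0.001, 0.001]
contact_force: [0.8, -6.1, 0.0]
gripper_width: 13.1
grasp_force: 58.7
```

Request:
servo_tool(rows=[[[5,-0.6,0,0,0,0,0],[5,-1.2,0,0,0,0,0],[5,-1.2,0,0,0,0,0]]])

```text
clock: 13.02
position: [484.9, 3.5, 20.7]
ee_rot: [-0.707, 0.707, -0.001, -0.001]
contact_force: [1.8, -9.3, 0.9]
gripper_width: 13.0
grasp_force: 58.8
```

Request:
servo_tool(rows=[[[5,0.8,0,0,0,0,0],[40,0.8,0,0,0,0,0],[85,0.8,0,0,0,0,0],[85,0.8,0,0,0,0,0],[85,0.8,0,0,0,0,0],[85,0.8,0,-60,0,0,0],[85,0.8,0,-120,0,0,0],[85,0.8,0,-160,0,0,0],[85,0.8,0,-160,0,0,0],[85,0.8,0,-160,0,0,0]]])

```text
clock: 14.28
position: [484.2, 4.5, 179.9]
ee_rot: [-0.707, 0.707, -0.001, -0.001]
contact_force: [-0.3, 0.1, -0.6]
gripper_width: 85.1
grasp_force: 0.0
```

```bash
python3 - <<'E'
from h import *
s=st();im=shot("wrist","w5");b=shot("scene","s5")
a=im[100:400,130:430,::-1]
a=cv2.resize(a,(600,600))
b=cv2.resize(b[170:240,280:380,::-1],(200,140),interpolation=cv2.INTER_CUBIC)
d=np.zeros((600,200,3),np.uint8);d[:140]=b
cv2.imwrite("pics/w5b.png",np.hstack([a,d]))
T=ld("t0")
for u,v in((310,126),(342,162)):print(onz(T,u,v,90).round(0))
delta((697,-89,190))
E
```

```text
{'clock': 14.275, 'position': [484.175, 4.488, 179.891], 'ee_rot': [-0.707, 0.707, -0.001, -0.001], 'contact_force': [-0.31, 0.111, -0.618], 'gripper_width': 85.094, 'grasp_force': 0.0, 'joints': [0.347, 0.193, -0.405, 0.002, -0.973, -0.348]}
[791. -83.  90.]
[ 685. -175.   90.]
shift [93.3, -213.1, -11.2] turn [0.0022, -0.0026, -0.0]
```

View pics/w5b.png

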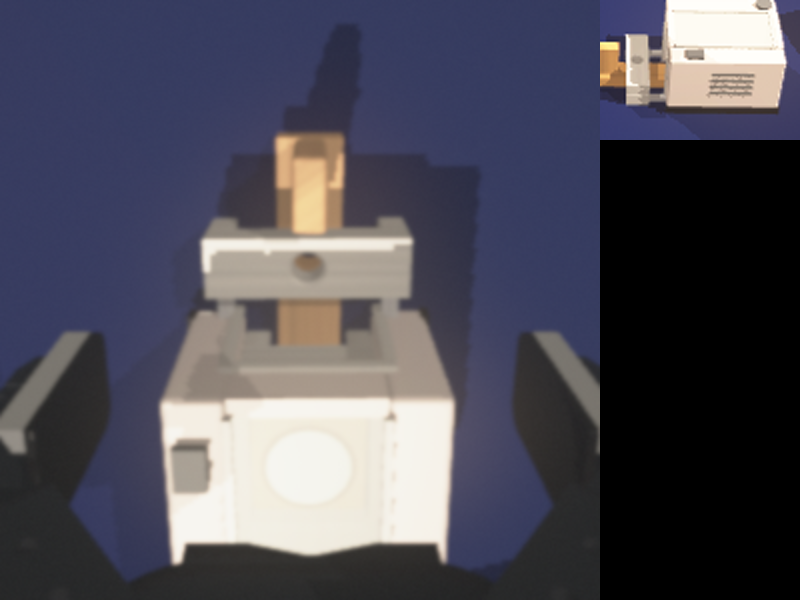

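The carrier is home, the flap is closed behind the head, and the lens shows through the window. The bridge hole is at crop (308,266), full-frame (284,233).

```bash
python3 - <<'E'
from h import *
c=ld("w5");im=cv2.imread("pics/w5.png")
a=im[222:245,270:298].astype(int); ref=np.median(a.reshape(-1,3),0)
m=(np.abs(a-ref).sum(2)>60).astype(np.uint8);cs=max(cv2.findContours(m,0,2)[0],key=cv2.contourArea)
e=cv2.fitEllipse(cs);print("ell",e);print(m)
u,v=e[0][0]+270,e[0][1]+222
for z in(34,):print("hole",onz(c,u,v,z).round(1))
print("tri",tri((c,u,v),(ld("t0"),266.5,232.5)))
print("plate front/back",[onz(c,284,100+r/2,34)[1].round(1) for r in(242,281)],"plate x",[onz(c,130+q/2,221,34)[0].round(1) for q in(202,412)])
print("fin x,y",onz(c,285,100+154/2,56).round(1),onz(c,285,100+232/2,56).round(1))
E
```

```text
ell ((18.206539154052734, 9.130264282226562), (16.30535125732422, 34.575111389160156), 98.18701171875)
[[1 1 1 1 1 1 1 1 1 1 1 1 1 1 1 1 1 1 1 1 1 1 1 1 1 1 1 1]
 [1 1 1 1 1 1 1 1 1 1 1 1 1 1 1 1 1 1 1 1 1 1 1 1 1 1 1 1]
 [1 1 1 1 1 1 1 1 1 1 1 1 1 1 1 1 1 1 1 1 1 1 1 1 1 1 1 1]
 [1 1 1 1 1 1 1 1 1 1 1 1 1 0 1 1 1 1 1 1 1 1 1 1 1 1 1 1]
 [0 0 0 0 0 0 0 0 0 0 0 1 1 1 1 1 1 0 0 0 0 0 0 0 0 0 0 0]
 [0 0 0 0 0 0 0 0 0 1 1 1 1 1 1 1 1 1 1 0 0 0 0 0 0 0 0 0]
 [0 0 0 0 0 0 0 0 1 1 1 1 1 1 1 1 1 1 1 1 0 0 0 0 0 0 0 0]
 [0 0 0 0 0 0 0 1 1 1 1 1 1 1 1 1 1 1 1 1 1 0 0 0 0 0 0 0]
 [0 0 0 0 0 0 0 1 1 1 1 1 1 1 1 1 1 1 1 1 1 1 0 0 0 0 0 0]
 [0 0 0 0 0 0 1 1 1 1 1 1 1 1 1 1 1 1 1 1 1 1 0 0 0 0 0 0]
 [0 0 0 0 0 0 0 1 1 1 1 1 1 1 1 1 1 1 1 1 1 1 0 0 0 0 0 0]
 [0 0 0 0 0 0 0 1 1 1 1 1 1 1 1 1 1 1 1 1 1 1 0 0 0 0 0 0]
 [0 0 0 0 0 0 0 1 1 1 1 1 1 1 1 1 1 1 1 1 1 1 0 0 0 0 0 0]
 [0 0 0 0 0 0 0 0 1 1 1 1 1 1 1 1 1 1 1 1 1 1 0 0 0 0 0 0]
 [0 0 0 0 0 0 0 0 0 1 1 1 1 1 1 1 1 1 1 1 1 1 0 0 0 0 0 0]
 [0 0 0 0 0 0 0 0 0 1 1 1 1 1 1 1 1 1 1 1 1 1 0 0 0 0 0 0]
 [0 0 0 0 0 0 0 0 0 0 1 1 1 1 1 1 1 1 1 1 1 0 0 0 0 0 0 0]
 [0 0 0 0 0 0 0 0 0 0 0 0 1 1 1 1 1 1 1 0 0 0 0 0 0 0 0 0]
 [0 0 0 0 0 0 0 0 0 0 0 0 0 0 0 0 0 0 0 0 0 0 0 0 0 0 0 0]
 [0 0 0 0 0 0 0 0 0 0 0 0 0 0 0 0 0 0 0 0 0 0 0 0 0 0 0 0]
 [0 0 0 0 0 0 0 0 0 0 0 0 0 0 0 0 0 0 0 0 0 0 0 0 0 0 0 0]
 [0 0 0 0 0 0 0 0 0 0 0 0 0 0 0 0 0 0 0 0 0 0 0 0 0 0 0 0]
 [0 0 0 0 0 0 0 0 0 0 0 0 0 0 0 0 0 0 0 0 0 0 0 0 0 0 0 0]]
hole [481.1  39.3  34. ]
tri (array([483.18422023,  40.70703237,  31.41593474]), [np.float64(2.1682739642014734), np.float64(2.168273964201401)])
plate front/back [np.float64(29.8), np.float64(48.2)] plate x [np.float64(531.6), np.float64(439.0)]
fin x,y [483.9 -14.1  56. ] [483.9  18.   56. ]
```

Request:
servo_tool(rows=[[[85,93,-213,-10,0,0,0],[85,93,-213,-10,0,0,0],[85,93,-213,-10,0,0,0],[85,93,-213,-10,0,0,0],[85,93,-213,-10,0,0,0],[85,93,-213,-10,0,0,0],[85,93,-213,-10,0,0,0]]])

```text
clock: 15.25
position: [696.9, -87.8, 190.8]
ee_rot: [0.707, -0.707, 0.001, 0.001]
contact_force: [0.1, -0.2, 0.1]
gripper_width: 84.9
grasp_force: 0.0
```

```bash
python3 - <<'E'
from h import *
s=st();im=shot("wrist","w6");c=ld("w6")
print(proj(c,(697,-89.5,83)),proj(c,(697,-89.5,45)))
cv2.imwrite("pics/w6b.png",im[:,:,::-1])
E
```

```text
{'clock': 15.25, 'position': [696.938, -87.81, 190.833], 'ee_rot': [0.707, -0.707, 0.001, 0.001], 'contact_force': [0.117, -0.246, 0.065], 'gripper_width': 84.916, 'grasp_force': 0.0, 'joints': [0.105, 0.543, 0.164, 0.002, -1.192, -0.105]}
[284.63397878 203.33918731] [284.70123523 191.32641855]
```

View pics/w6b.png

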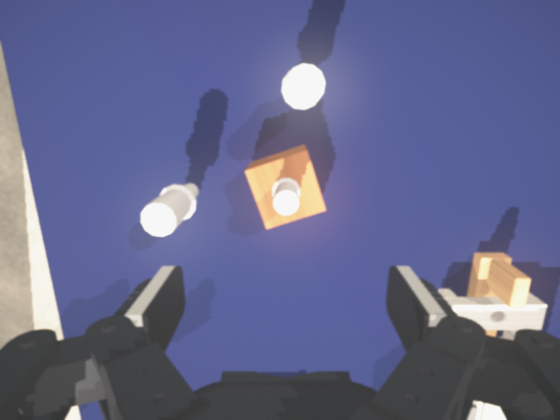

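The knob top is at (286,204) on the stand, the look-alikes are at (303,86) and (160,220), and the bridge is seen at the right.

```bash
python3 - <<'E'
from h import *
c=ld("w6");im=cv2.imread("pics/w6.png")
a=im[165:235,255:320];m=(a.min(2)>225).astype(np.uint8)
cs=max(cv2.findContours(m,0,2)[0],key=cv2.contourArea);r=cv2.minEnclosingCircle(cs);print(r,cv2.boundingRect(cs))
u,v=r[0][0]+255,r[0][1]+165
P=onz(c,u,v,83);print("knob top",P.round(1),"tri w/top",tri((c,u,v),(ld("t0"),195+471/4,120+156/4))[0].round(1))
W=ld("w5");print("hole",onz(W,284,232.5,34).round(1))
delta((P[0],P[1],100));delta((P[0],P[1],54))
E
```

```text
((32.72307586669922, 34.769229888916016), 15.62475872039795) (18, 23, 27, 27)
knob top [694.7 -92.3  83. ] tri w/top [695.  -91.6  81.3]
hole [484.8  40.6  34. ]
shift [4.3, 2.5, 91.3] turn [-0.0009, -0.0018, 0.0012]
shift [4.3, 2.5, 137.3] turn [-0.0009, -0.0018, 0.0012]
```

Request:
servo_tool(rows=[[[85,3.4,1.2,45,0,0,0],[85,3.4,1.2,91,0,0,0],[85,3.4,1.2,120,0,0,0],[85,3.4,1.2,136,0,0,0],[85,3.4,1.2,136,0,0,0],[10,3.4,1.2,136,0,0,0],[10,3.4,1.2,136,0,0,0],[10,3.4,1.2,136,0,0,0],[10,3.4,1.2,136,0,0,0],[10,3.4,1.2,136,0,0,0]]])

```text
clock: 16.55
position: [697.3, -92.1, 55.8]
ee_rot: [0.707, -0.707, 0.002, -0.0]
contact_force: [-0.0, -0.1, 4.2]
gripper_width: 18.5
grasp_force: 58.6
```

Request:
servo_tool(rows=[[[10,0,0,-20,0,0,0],[10,0,0,-40,0,0,0],[10,0,0,-80,0,0,0],[10,-60,90,-80,0,0,0],[10,-132,212,-80,0,0,0],[10,-132,212,-80,0,0,0],[10,-132,212,-80,0,0,0],[10,-132,212,-60,0,0,0],[10,-132,212,-45,0,0,0],[10,-132,212,-45,0,0,0]]])

```text
clock: 17.8
position: [483.7, 39.7, 98.5]
ee_rot: [0.707, -0.707, 0.0, 0.002]
contact_force: [-0.0, 0.2, -1.1]
gripper_width: 18.1
grasp_force: 59.1
```

```bash
python3 - <<'E'
from h import *
s=st();im=shot("wrist","w7");b=shot("scene","s7");c=ld("w7")
z=s["position"][2]
print(proj(c,(s["position"][0],s["position"][1],z+27)),proj(c,(484.8,40.6,34)))
a=cv2.resize(im[200:400,180:390,::-1],(630,600),interpolation=cv2.INTER_CUBIC)
b=cv2.resize(b[140:240,275:375,::-1],(600,600),interpolation=cv2.INTER_CUBIC)
cv2.imwrite("pics/w7b.png",cv2.resize(np.hstack([a,b[:,:]]),(800,390)))
E
```

```text
{'clock': 17.8, 'position': [483.711, 39.728, 98.473], 'ee_rot': [0.707, -0.707, 0.0, 0.002], 'contact_force': [-0.042, 0.209, -1.064], 'gripper_width': 18.082, 'grasp_force': 59.056, 'joints': [0.419, 0.3, -0.507, 0.003, -0.767, -0.42]}
[284.39687403 303.19196314] [282.72612692 225.78567812]
```

View pics/w7b.png

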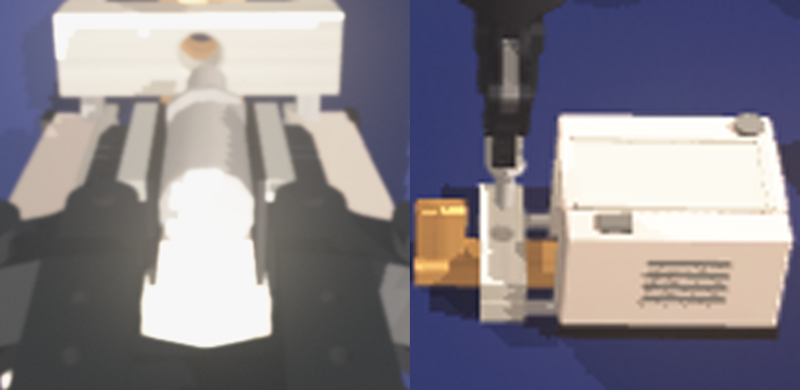

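Left panel: foot at ~(208,68) and bridge hole at (201,48), so the foot is about 3 px right of the hole. I'll get the exact figures from pixel values.

```bash
python3 - <<'E'
from h import *
im=cv2.imread("pics/w7.png")
for v in range(210,256,1): print(v,im[v,266:306,0].tolist())
E
```

```text
210 [247, 247, 247, 247, 247, 247, 247, 247, 247, 247, 247, 247, 247, 247, 247, 247, 247, 247, 247, 247, 247, 247, 247, 247, 247, 247, 247, 247, 247, 247, 247, 247, 247, 247, 247, 247, 247, 247, 247, 247]
211 [247, 247, 247, 247, 247, 247, 247, 247, 247, 247, 247, 247, 247, 247, 247, 247, 247, 247, 247, 247, 247, 247, 247, 247, 247, 247, 247, 247, 247, 247, 247, 247, 247, 247, 247, 247, 247, 247, 247, 247]
212 [247, 247, 247, 247, 247, 247, 247, 247, 247, 247, 247, 247, 247, 247, 247, 247, 247, 247, 247, 247, 247, 247, 247, 247, 247, 247, 247, 247, 247, 247, 247, 247, 247, 247, 247, 247, 247, 247, 247, 247]
213 [247, 247, 247, 247, 247, 247, 247, 247, 247, 247, 247, 247, 247, 247, 247, 247, 247, 247, 247, 247, 247, 247, 247, 247, 247, 247, 247, 247, 247, 247, 247, 247, 247, 247, 247, 247, 247, 247, 247, 247]
214 [242, 242, 242, 242, 242, 242, 242, 241, 241, 241, 241, 241, 241, 241, 241, 240, 241, 241, 241, 241, 241, 241, 241, 241, 241, 241, 241, 241, 241, 241, 241, 241, 241, 241, 241, 240, 241, 241, 241, 240]
215 [229, 229, 229, 229, 228, 229, 229, 228, 229, 228, 227, 225, 224, 222, 
[... 7629 characters left out ...]
 190, 193, 196, 201, 203, 204, 204, 202, 203, 203, 206, 207, 207, 202, 188, 167, 141]
253 [162, 183, 198, 207, 212, 214, 215, 215, 214, 211, 205, 193, 184, 178, 176, 176, 178, 179, 179, 180, 181, 182, 183, 185, 186, 189, 191, 193, 193, 192, 187, 185, 186, 188, 190, 192, 189, 183, 170, 148]
254 [176, 198, 208, 212, 213, 214, 213, 211, 203, 193, 184, 177, 173, 172, 174, 174, 174, 177, 177, 178, 180, 181, 183, 184, 186, 186, 187, 188, 189, 186, 177, 173, 174, 177, 180, 181, 182, 179, 169, 150]
255 [187, 205, 212, 213, 211, 209, 204, 197, 186, 177, 171, 169, 169, 171, 172, 174, 175, 177, 178, 179, 180, 181, 183, 185, 185, 187, 185, 186, 186, 180, 171, 166, 169, 172, 176, 179, 180, 180, 172, 152]
```

```bash
python3 - <<'E'
from h import *
c=ld("w7");z=98.5
print("collar low",onz(c,285.7,246.0,z-11)[1]+12,"collar up",onz(c,285.7,251.7,z-7)[1]+12)
print("shaft x",onz(c,285.7,242,z-22)[0],onz(c,285.4,236,z-36)[0],"foot far edge y",onz(c,285,230.5,z-43)[1])
print("hole",onz(c,282.5,225.2,34))
E
```

```text
collar low 44.044249925072386 collar up 45.26513913857929
shaft x 483.0538539194801 483.1714557072252 foot far edge y 35.88011471034945
hole [484.94339707  40.20520007  34.        ]
```

```bash
python3 - <<'E'
from h import *
im=cv2.imread("pics/s7.png");c=ld("s7")
for v in range(178,205): print(v,im[v,288:312,0].tolist())
for X in((483.1,44,87),(483.1,44,76),(483.1,44,60),(483.1,40,60),(484.9,40.3,34)):print(X,proj(c,X).round(2))
w=ld("w7")
for y in(40,42,44):
  print(y,[proj(w,(483.1,y+d,98.5+h)).round(1)[1] for d,h in((-12,-11),(-12,-7),(-4,-43),(-6,-38))])
E
```

```text
178 [113, 112, 112, 113, 112, 113, 116, 116, 57, 49, 53, 51, 51, 50, 115, 139, 116, 114, 114, 114, 114, 114, 115, 115]
179 [113, 113, 112, 113, 113, 112, 117, 117, 57, 49, 50, 49, 50, 50, 115, 138, 116, 114, 114, 114, 115, 115, 114, 114]
180 [113, 113, 113, 113, 113, 113, 116, 117, 57, 49, 46, 45, 47, 45, 140, 160, 119, 114, 115, 114, 114, 115, 114, 114]
181 [113, 113, 112, 113, 113, 113, 116, 117, 54, 50, 57, 50, 50, 48, 141, 164, 146, 117, 114, 114, 115, 114, 114, 127]
182 [113, 112, 113, 112, 113, 113, 115, 116, 52, 45, 46, 45, 45, 45, 140, 195, 174, 119, 115, 114, 115, 115, 114, 120]
183 [113, 113, 112, 113, 113, 113, 111, 117, 123, 115, 114, 134, 159, 161, 176, 223, 143, 116, 114, 114, 114, 115, 114, 123]
184 [112, 113, 112, 113, 113, 113, 113, 112, 119, 130, 132, 125, 196, 207, 191, 160, 119, 115, 114, 115, 114, 114, 115, 123]
185 [113, 113, 112, 113, 113, 113, 113, 113, 119, 117, 121, 137, 154, 168, 125, 117, 114, 115, 114, 115, 115, 115, 114, 123]
186 [113, 113, 112, 113, 113, 113, 114, 114, 120, 117, 121, 125, 138, 178, 121, 114, 114, 115, 115, 114, 115, 115, 116, 126]
187 [
[... 1775 characters left out ...]
168, 168, 165, 164, 168, 170, 137, 130, 102, 72, 70, 69, 70, 83, 84, 85]
203 [89, 76, 83, 82, 85, 201, 243, 181, 171, 169, 166, 166, 169, 171, 134, 128, 102, 72, 69, 70, 70, 83, 85, 85]
204 [87, 66, 81, 83, 84, 200, 243, 243, 182, 170, 169, 167, 170, 171, 134, 129, 100, 71, 69, 69, 69, 83, 86, 85]
(483.1, 44, 87) [300.53 182.68]
(483.1, 44, 76) [300.36 186.13]
(483.1, 44, 60) [300.11 191.06]
(483.1, 40, 60) [298.47 191.04]
(484.9, 40.3, 34) [298.23 199.37]
40 [np.float64(238.2), np.float64(241.3), np.float64(230.7), np.float64(230.4)]
42 [np.float64(242.0), np.float64(245.3), np.float64(234.0), np.float64(233.8)]
44 [np.float64(245.9), np.float64(249.2), np.float64(237.2), np.float64(237.1)]
```

Scene and wrist agree that x needs about +1.8 mm. In y the offset is small (~-0.6), within the taper's capture. I'll lower with force checks.

Request:
servo_tool(rows=[[[10,0.6,-1.8,8,0,0,0],[10,0.6,-1.8,16,0,0,0],[10,0.6,-1.8,20,0,0,0],[10,0.6,-1.8,22,0,0,0],[10,0.6,-1.8,24,0,0,0],[10,0.6,-1.8,25,0,0,0],[10,0.6,-1.8,26,0,0,0]]])

```text
clock: 18.77
position: [486.7, 39.4, 73.5]
ee_rot: [0.707, -0.707, 0.001, 0.0]
contact_force: [1.1, -0.0, -1.3]
gripper_width: 18.1
grasp_force: 59.1
```

The foot is in the bridge hole, with no contact force. I'll continue down.

Request:
servo_tool(rows=[[[10,0,0,2,0,0,0],[10,0,0,4,0,0,0],[10,0,0,6,0,0,0],[10,0,0,8,0,0,0],[10,0,0,10,0,0,0]]])

```text
clock: 19.4
position: [486.6, 39.3, 63.3]
ee_rot: [0.707, -0.707, 0.001, 0.0]
contact_force: [-0.6, -0.2, -0.5]
gripper_width: 18.3
grasp_force: 59.1
```

Request:
servo_tool(rows=[[[10,0,0,2,0,0,0],[10,0,0,4,0,0,0],[10,0,0,6,0,0,0],[10,0,0,8,0,0,0],[10,0,0,10,0,0,0]]])

```text
clock: 20.02
position: [486.6, 39.2, 53.4]
ee_rot: [0.707, -0.707, 0.001, 0.0]
contact_force: [-0.9, 0.6, 0.5]
gripper_width: 18.4
grasp_force: 59.0
```

Request:
servo_tool(rows=[[[10,0,0,2,0,0,0],[10,0,0,4,0,0,0],[10,0,0,6,0,0,0],[10,0,0,7,0,0,0],[10,0,0,8,0,0,0]]])

```text
clock: 20.65
position: [486.5, 39.2, 45.4]
ee_rot: [0.707, -0.707, 0.001, 0.0]
contact_force: [-1.4, -0.1, 0.4]
gripper_width: 18.1
grasp_force: 58.9
```

Request:
servo_tool(rows=[[[10,0,0,0.7,0,0,0],[10,0,0,1.4,0,0,0],[10,0,0,2.1,0,0,0],[10,0,0,2.1,0,0,0]]])

```text
clock: 21.15
position: [486.6, 39.2, 44.6]
ee_rot: [0.707, -0.707, 0.001, 0.0]
contact_force: [-5.1, 1.2, 11.4]
gripper_width: 17.9
grasp_force: 60.2
```

Seated on the bridge at the expected height. I'll release and withdraw.

Request:
servo_tool(rows=[[[10,0,0,-1.2,0,0,0],[40,0,0,-1.2,0,0,0],[60,0,0,-1.2,0,0,0],[60,0,0,-1.2,0,0,0],[60,0,0,-1.2,0,0,0],[60,0,0,-40,0,0,0],[60,0,0,-90,0,0,0],[60,0,0,-140,0,0,0],[60,0,0,-140,0,0,0],[60,0,0,-140,0,0,0]]])

```text
clock: 22.4
position: [485.9, 39.4, 182.9]
ee_rot: [-0.707, 0.707, -0.001, -0.0]
contact_force: [-1.0, 0.7, -0.1]
gripper_width: 60.2
grasp_force: 0.0
```

```bash
python3 - <<'E'
from h import *
st();im=shot("wrist","w9");c=ld("w9");b=cv2.imread("pics/w9.png")
s=shot("scene","s9");
for X in((484.9,40.4,72),(484.9,40.4,36)):print("expect",proj(c,X).round(1),proj(ld("s9"),X).round(1))
m=(b.min(2)>225).astype(np.uint8)
n,l,S,ce=cv2.connectedComponentsWithStats(m)
for i in range(1,n):
    if 150<S[i,4]<30000:print(S[i].tolist(),ce[i].round(1))
u=proj(ld("s9"),(484.9,40.4,72)).round().astype(int);a=s[u[1]-8:u[1]+18,u[0]-9:u[0]+10,0]
print(a)
E
```

```text
{'clock': 22.4, 'position': [485.896, 39.409, 182.863], 'ee_rot': [-0.707, 0.707, -0.001, -0.0], 'contact_force': [-0.972, 0.714, -0.091], 'gripper_width': 60.185, 'grasp_force': 0.0, 'joints': [0.416, 0.195, -0.394, 0.002, -0.982, -0.417]}
expect [286.  205.6] [298.8 187.8]
expect [285.9 194. ] [298.3 198.8]
[245, 258, 81, 9, 594] [283.8 261.4]
[218, 261, 22, 15, 294] [228.1 267.4]
[328, 261, 22, 108, 1415] [337.7 307.9]
[265, 285, 41, 36, 1167] [285.  302.1]
[220, 325, 30, 45, 917] [235.9 351.9]
[[ 64  66  65  65  66  66  67  67  67  67  68  69  69  69  70  70  70  72
   71]
 [ 64  65  65  66  67  66  67  68  68  68  68  69  69  70  69  70  70  71
   71]
 [ 65  65  65  65  66  67  67  68  68  68  69  69  69  70  70  70  70  71
   71]
 [ 65  65  66  67  66  66  68  68  68  69  69  69  69  69  70  71  71  72
   72]
 [ 65  65  66  65  67  67  67  67  68  69  70  70  70  69  71  71  71  71
   72]
 [ 66  66  66  67  67  68  68  67  68  69  69  69  71  71  70  72  72  72
   73]
 [ 64  65  66  67  67  67 157 248 250 252 235 137  76  71  71  71  71  72
   72]
 [ 66  66 122 235 178 195 249 
[... 809 characters left out ...]
 157 177 199 216 155 151 203 167 149 148 149
  149]
 [ 55  54  88 187 177 145 144 159 177 199 155 140 134 197 157 106 101  98
  101]
 [ 58  55  94 184 184 157 148 161 180 154 146 139 142 161 128  66  57  59
   59]
 [ 58  54  71 199 186 186 152 161 154 149 146 136 145 153 106  60  55  56
   56]
 [163 164 148 247 188 183 181 159 144 146 147 145 152 162 134 103 100 100
  100]
 [203 205 207 239 254 210 155 149 146 147 147 152 163 164 163 160 161 161
  161]
 [203 205 207 239 254 223 210 208 207 167 165 168 164 165 164 163 163 164
  163]
 [204 205 208 238 254 254 225 213 210 168 166 169 166 165 162 160 162 162
  162]
 [159 199 204 249 254 228 215 213 210 208 170 169 166 165 163 160 161 161
  161]]
```

```bash
python3 -c "
from bench import arm
print(arm.job_done())"
```

```text
the job is handed in; nothing more can be done
None
```

I've handed the job in at about 22 s of the 51 s limit. The carrier is pushed home against the stop, the flap closed behind it going by the drop in push force, and the pin's collar is seated on the bridge with the gripper withdrawn; the hand-in gave back no verdict.

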